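Turn the trolley wheel to bring its valve to the top

ROBOT

A 6-joint arm with a two-finger parallel gripper is mounted at the origin on the work surface. World frame = base frame: x ahead of the robot, y to its left, z up, the work surface at z = 0. Lengths are in m, angles in degrees, forces in N, time in s.
With the tool pointing down it reaches from about 0.3 to 0.75 m from the base axis. Payload 8.5 kg.
Tool frame: the origin (TCP) lies between the finger pads; the fingertips stand 17 mm ahead of it and the grasp point (between the pads) lies 2 mm behind it; z points along the fingers, y is the direction in which the jaws open and shut (so a half turn about z gives the same grasp; the last joint's range is limited). The gripper opens to 85 mm and grips with 20 to 120 N. Pads are 22 mm wide; open, the fingers measure 114 mm over their backs; the gripper's body (76 mm by 85 mm) begins 54 mm behind the grasp point. The pads swing forward as they close: fully open they stand 13 mm farther back than shut.
Start: joints at [-84.013, 21.807, 74.336, -0, 83.858, -12.336], TCP at [0.173, -0.522, 0.248] pointing down, gripper open.
Joint ranges: [-178.18, 178.18], [-50.72, 133.34], [12.68, 142.11], [-81.47, 261.47], [9.98, 163.14], [-165.26, 165.26]. Speed limits (degrees/s): [136.94, 136.94, 180, 180, 180, 180].

INTERFACE

Orientations are given as a 3x3 rotation matrix whose columns are the frame's x, y, z axes.
In Python, from rig import readout, eyes, env gives the robot as it stands.
- The arm moves only by the tool arm_command, never from a script. Its argument "rows" is text: rows parted by semicolons, each of 7 numbers parted by spaces: the closure, from 0 (fully open) to 1 (shut), then the shift along the tool's x, y, z in mm, then the turn, a rotation vector about the tool's x, y, z in degrees. In form: grip dx dy dz rx ry rz; .... A call has 1 to 5 rows; each row shifts and turns the commanded pose from where the row before left it, along the tool's axes as they then stand; what a row does not reach is not made up. A row lasts 1/12 s, in which the tool goes at most 41.7 mm and 7.16 degrees, less where a joint would pass 70% of its speed; a pose out of reach is approached as far as the arm can. A call with a gripper value outside its range is refused whole. The fingers move at their own pace and stop on an object; "squeeze" is the grip in N (left out, the last holds). Time passes only in rows, so rows that do not move let the fingers close. It gives the time, the measured TCP pose, the force and the opening at its end, in the units of the state.
- readout.observe(): the state, without advancing time (a new reading comes with each control period).
- eyes.get_image(name): name is "scene" or "side" or "wrist"; returns the picture (384x512x3 uint8, red, green, blue); there is no depth.
- eyes.camera_model(name): a dict with "mtx" (3x3 intrinsics, pixels), "view" (4x4, takes a point from world to camera coordinates). Camera axes: x right, y up, looking along -z (the intrinsics and any distortion apply to the point x, -y, -z); pixel columns grow to the right and rows downward; lengths in m; the calibration is good to about 2 mm. The wrist camera is an equidistant fisheye: a pixel r from the principal point sees the ray r / f radians off the axis. A picture is of the moment at which its call begins: read the wrist's pose just before it. camera_model takes no time and is no camera call; for the wrist camera it gives the pose at the moment of the call.
- env.close_job(): hands the job in, once; it reports no verdict.
The state is a dict: "time_s": time; "q": joint angles; "qvel": joint speeds; "joint_efforts": joint torques, N m; "position": TCP position; "tool_rot": TCP orientation; "ft_force": force on the tool from outside, world axes, zero at the start; "wrist_torque": the same for the moment, N m; "grip_width": finger opening in m.
Only numpy, scipy, OpenCV 4.12 (cv2) and the standard library are available. Lean on these libraries where they do the work, as an engineer would, in place of code of your own. Each camera call takes 0.05 s, during which the arm holds its last target. There are 200 camera calls.

TASK

The wheel of the lab's cylinder trolley sits on a bench stand with its tyre valve hanging low. With the fingertips, gently push it round by its spokes until the valve is straight above the axle, ready for the pump, and leave it standing still there with nothing touching it. Push on the spokes only, without gripping or forcing them: keep the fingers off tyre, rim and valve, and leave everything else on the bench where it is.

Things in the scene. Friction and masses are not known exactly. Their poses are not given: they have to be found in the camera images.
- axle (a point): Point on the axle in the wheel's middle plane, 178 mm above the bench, on a stand fixed to the bench (may be yawed). Axes: x along the axle, away from the robot; y to the robot's left; z up. The wheel's front face looks along -x at the robot with nothing before it but the axle's end (nut and washer 17 mm in radius, to x = -60 mm). Behind it a grey A-frame; below it a base plate 12 mm thick.
- wheel (a joint): Turn of the wheel about the axle, rad: 0 with the valve straight above the axle, growing clockwise as seen from the robot (top towards the robot's right). No stops, any number of turns either way. The sealed bearing is stiff: about 0.25 N m to turn (4 to 5 N at mid-spoke), and the wheel stops as soon as it is let go. Hub: 25 mm in radius, x = -35 to 35 mm from the middle plane.
- spokes: Five straight aluminium spokes from hub (25 mm from the axle) to rim (88 mm), 16 mm wide, 13 mm thick along x, with open gaps right through between them. Origin on the axle, x along it; at 25 mm from the axle a spoke's middle lies at x = -23 mm, at 85 mm at x = -11 mm. With joint wheel = 0 they stand 36, 108, 180, 252 and 324 degrees clockwise from the top as seen from the robot.
- valve: The tyre's valve: a brass stem 9 mm thick with a black cap 12 mm thick and 14 mm long, standing on the inside of the rim midway between two spokes, in the wheel's middle plane, pointing at the axle and ending 54 mm from it. The other four gaps are empty. The body's origin lies on the axle; its z points from the axle to the valve.
- valve_cap (a point): Middle of the valve's cap, 61 mm from the axle, in the wheel's middle plane.
- rim: Aluminium rim, 36 mm wide (x = -18 to 18 mm), its inside 88 mm from the axle; origin on the axle in the middle plane.
- tyre: Black tyre, 302 mm over its tread, 46 mm wide (x = -23 to 23 mm); origin on the axle in the middle plane.
- pump: Bystander: aluminium and black hand pump lying on the bench, 28 mm thick and about 225 mm long along its x; origin under its middle.
- spanner: Bystander: steel spanner lying flat, 190 mm long along its x, 38 mm wide, 8 mm thick; origin under its middle.
- sealant: Bystander: upright white bottle with black cap, 54 mm in diameter, 150 mm tall; origin at the centre of its foot.
- slidebox: Bystander: flat slide box, black with grey lid, 97 x 87 x 34 mm; origin at the centre of its underside.

How it is judged:
By the outcome, as a careful person would: the job done as asked, in the order asked, and still so for the second after the job is handed in, with the robot touching nothing.
It also fails if it takes over 45 s, if anything falls off the work surface, if the arm or the gripper's body presses on something with over 40 N, if the wrist force passes 120 N, or if a joint passes its speed limit or range.

## Working session

There is one attempt and no reset: what is moved stays moved. The work goes in short steps, Python scripts to look and compute and a tool call to move; the robot and the scene stay as the last step left them, time stands still between calls to the robot, and variables do not carry over. Pictures are saved under pics/ and viewed, about 8 in all and at most 12, crops included, and the job is handed in when it is done.

Besides the shell and the picture viewer there is one more tool, called after "Emit:" as name(argument=value, ...) on one line, values as JSON. arm_command: Moves the arm, as the interface text tells. Its arguments: {"type":"object","properties":{"rows":{"type":"string"},"squeeze":{"type":"number"}},"required":["rows"]}

```bash
ls; mkdir -p pics; python3 - <<'E'
from rig import readout, eyes, env
import cv2,numpy as np
print(readout.observe())
for n in("scene","side"):
    im=eyes.get_image(n); cv2.imwrite(f"pics/{n}0.png",im[:,:,::-1]); m=eyes.camera_model(n); print(n,m)
E
```

```text
pics
{'time_s': 0.0, 'q': array([-8.40133169e+01,  2.18430325e+01,  7.43846374e+01, -1.16042903e-03,
        8.38592081e+01, -1.23369220e+01]), 'qvel': array([-0.00019959, -0.00142573,  0.00981264, -0.05420881,  0.01390693,
       -0.02773345]), 'joint_efforts': array([ 9.54907337e-04, -4.48466706e+01, -2.31270772e+01, -1.72111236e-04,
        4.85161494e-03,  6.96609789e-06]), 'position': array([ 0.17286493, -0.52184463,  0.24769331]), 'tool_rot': array([[ 9.49295378e-01,  3.14385518e-01, -1.78173953e-04],
       [ 3.14385422e-01, -9.49294232e-01,  1.50593651e-03],
       [ 3.04305124e-04, -1.48559386e-03, -9.99998850e-01]]), 'ft_force': array([-0.02925914, -0.27598865,  0.12115327]), 'wrist_torque': array([-0.00420284,  0.05611562, -0.03867558]), 'grip_width': 0.08544249992931538}
scene {'mtx': array([[364.8667692 ,   0.        , 251.73274936],
       [  0.        , 364.8667692 , 197.25214877],
       [  0.        ,   0.        ,   1.        ]]), 'view': array([[-0.37931188,  0.92526329, -0.00321437,  0.20752494],
       [-0.74776173, -0.30449532,  0.59002965,  0.2857737 ],
       [ 0.54495402,  0.22620884,  0.80737518, -1.61349395],
       [ 0.        ,  0.        ,  0.        ,  1.        ]])}
side {'mtx': array([[412.07746788,   0.        , 250.08798239],
       [  0.        , 412.07746788, 194.17192615],
       [  0.        ,   0.        ,   1.        ]]), 'view': array([[ 0.98609554, -0.16602399,  0.00718477, -0.50311743],
       [ 0.09423766,  0.59428702,  0.79871284, -0.18814996],
       [-0.1368753 , -0.78693009,  0.6016695 , -1.33708255],
       [ 0.        ,  0.        ,  0.        ,  1.        ]])}
```

```bash
python3 -c "
import cv2
a=cv2.imread('pics/scene0.png');b=cv2.imread('pics/side0.png')
print(a.shape)"
```

```text
(384, 512, 3)
```

View pics/scene0.png

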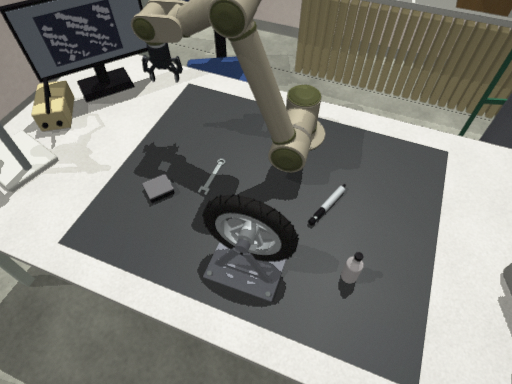

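View pics/side0.png

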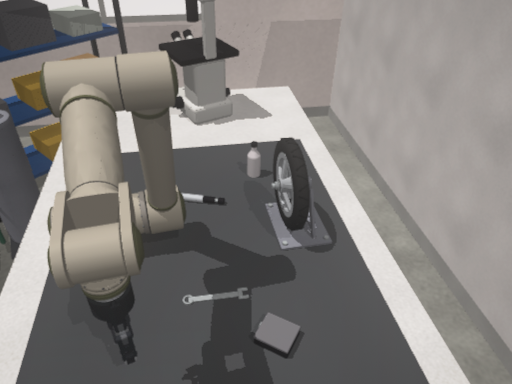

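Scene view: the wheel is seen from behind around (250,228), with its A-frame and base plate at (205–290, 245–298). Side view: the wheel is at about (290,183). Next I'll view enlarged crops of both for point picking.

```bash
python3 - <<'E'
from rig import eyes
import cv2,numpy as np
a=cv2.imread('pics/scene0.png');b=cv2.imread('pics/side0.png')
A=cv2.resize(a[185:305,190:310],(600,600),interpolation=cv2.INTER_CUBIC)
B=cv2.resize(b[130:250,250:340],(450,600),interpolation=cv2.INTER_CUBIC)
cv2.imwrite('pics/c1.png',cv2.resize(np.hstack([A,B]),(800,457)))
m=eyes.camera_model("wrist");print(m)
from rig import readout
s=readout.observe();R=s['tool_rot'];p=s['position'];V=m['view']
C=-V[:3,:3].T@V[:3,3];print("cam in tool",R.T@(C-p),"look",R.T@(-V[2,:3]),"up",R.T@V[1,:3])
E
```

```text
{'mtx': array([[297.31863964,   0.        , 253.77572631],
       [  0.        , 297.31863964, 192.4029388 ],
       [  0.        ,   0.        ,   1.        ]]), 'view': array([[ 0.31521253, -0.94901996, -0.00147232, -0.54922104],
       [ 0.91429593,  0.30409421, -0.26756244,  0.03377004],
       [ 0.25436983,  0.0829929 ,  0.9635394 , -0.37799248],
       [ 0.        ,  0.        ,  0.        ,  1.        ]])}
cam in tool [ 0.06905062 -0.00021337 -0.12466106] look [-2.67836420e-01  5.67455339e-05  9.63464399e-01] up [ 9.63464034e-01 -8.57075228e-04  2.67836369e-01]
```

View pics/c1.png

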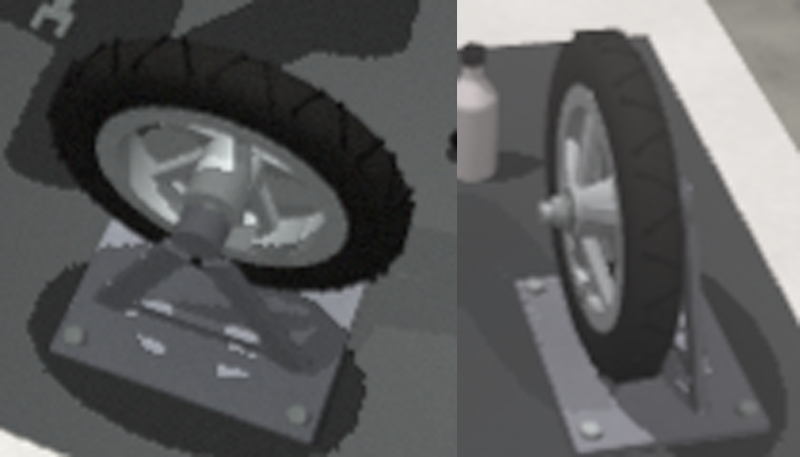

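The scene crop shows the base plate corners at about (50,352) and (308,442). The side crop shows corners at (515,280), (580,452) and (770,430), and the axle end nut at (543,210).

```bash
cat > h.py <<'E'
import numpy as np,cv2
from rig import eyes,readout
def ray(m,uv,fish=False):
    K,V=m['mtx'],m['view'];x=(uv[0]-K[0,2])/K[0,0];y=(uv[1]-K[1,2])/K[1,1]
    if fish:
        r=np.hypot(x,y)+1e-12; d=np.array([x/r*np.sin(r),y/r*np.sin(r),np.cos(r)])
    else: d=np.array([x,y,1])
    d=V[:3,:3].T@(d*[1,-1,-1]); return -V[:3,:3].T@V[:3,3],d/np.linalg.norm(d)
def onplane(m,uv,p0,n,fish=False):
    c,d=ray(m,uv,fish); return c+d*np.dot(n,np.asarray(p0)-c)/np.dot(n,d)
def onz(m,uv,z,fish=False): return onplane(m,uv,[0,0,z],np.array([0,0,1.]),fish)
E
python3 - <<'E'
from h import *
S=eyes.camera_model("scene");D=eyes.camera_model("side");k=800/1050*5
for q in[(50,352),(308,442),(110,225)]: print("scene",onz(S,(190+q[0]/k,185+q[1]/k),.012))
for q in[(515,280),(580,452),(770,430)]: print("side",onz(D,(250+(q[0]-457)/k,130+q[1]/k),.012))
print("nut",onz(D,(250+(543-457)/k,130+210/k),.178))
# tyre extents centre
for q in[(232,163)]: print("tyre c scene",onz(S,(190+q[0]/k,185+q[1]/k),.178))
for q in[(615,205)]: print("tyre c side",onz(D,(250+(q[0]-457)/k,130+q[1]/k),.178))
E
```

```text
scene [ 0.77588246 -0.07877806  0.012     ]
scene [0.76631629 0.15509032 0.012     ]
scene [ 0.64405508 -0.08399968  0.012     ]
side [0.59201803 0.1484021  0.012     ]
side [ 0.60063619 -0.09267694  0.012     ]
side [ 0.76972344 -0.09253507  0.012     ]
nut [0.58852364 0.03343118 0.178     ]
tyre c scene [0.63397638 0.03347507 0.178     ]
tyre c side [0.65096291 0.0309746  0.178     ]
```

Axle is roughly at (0.646, 0.033, 0.178), yaw about +2°. I'll start moving towards the front of the wheel, gripper shut. The readings also let me learn the arm's kinematics for the re-orientation.

Emit:
arm_command(rows="1 31 -27 -14 0 0 0;1 31 -27 -14 0 0 0;1 31 -27 -14 0 0 0;1 31 -27 -14 0 0 0;1 31 -27 -14 0 0 0", squeeze=20)

```text
time_s: 0.52
position: [0.2738, -0.3505, 0.3158]
tool_rot: [[0.949, 0.314, -0.0], [0.314, -0.949, 0.001], [0.0, -0.001, -1.0]]
ft_force: [0.2, 0.5, 0.1]
grip_width: 0.0251
```

```bash
cat > log.py <<'E'
import json,os
from rig import readout
s=readout.observe();L=json.load(open('log.json')) if os.path.exists('log.json') else []
L.append([list(s['q']),list(s['position']),[list(r) for r in s['tool_rot']]]);json.dump(L,open('log.json','w'))
print(s['time_s'],s['q'].round(2),s['position'].round(4),s['tool_rot'].round(3).tolist(),s['ft_force'].round(1),s['grip_width'])
E
python3 log.py
```

```text
0.5167 [-67.33   8.45  81.88   0.    89.7    4.38] [ 0.2738 -0.3505  0.3158] [[0.949, 0.314, -0.0], [0.314, -0.949, 0.001], [0.0, -0.001, -1.0]] [0.2 0.5 0.1] 0.02514874677009726
```

Emit:
arm_command(rows="1 31 -27 -5 4 4 0;1 28 -27 -5 4 4 0;1 28 -27 0 4 4 0;1 28 -27 0 4 4 0;1 28 -25 0 4 4 0")

```text
time_s: 0.93
position: [0.365, -0.1845, 0.3631]
tool_rot: [[0.911, 0.353, 0.213], [0.238, -0.872, 0.428], [0.337, -0.339, -0.878]]
ft_force: [-0.0, 0.9, -0.2]
grip_width: -0.0005
```

```bash
python3 log.py
```

```text
0.9333 [-58.53   5.84  82.07  25.04 106.61  17.28] [ 0.365  -0.1845  0.3631] [[0.911, 0.353, 0.213], [0.238, -0.872, 0.428], [0.337, -0.339, -0.878]] [-0.   0.9 -0.2] -0.0005121950857538857
```

```bash
cat > fk.py <<'E'
import numpy as np,json
from scipy.spatial.transform import Rotation as Ro
from scipy.optimize import least_squares
L=[[[-84.01331691,21.8430325,74.3846374,-.00116,83.8592081,-12.336922],[.17286493,-.52184463,.24769331],[[.949295378,.314385518,-.000178],[.314385422,-.949294232,.001506],[.000304,-.0014856,-.99999885]]]]+json.load(open('log.json'))
rz=lambda a:Ro.from_euler('z',a,degrees=True).as_matrix()
ry=lambda a:Ro.from_euler('y',a,degrees=True).as_matrix()
def fk(q,P):
    h,e,a2,a3,d4,d6=P
    R1=rz(q[0]);R2=R1@ry(q[1]);R3=R2@ry(q[2]);R=R3@rz(q[3])@ry(q[4])@rz(q[5]-90)
    return np.array([0,0,h])+R1@[0,e,0]+R2@[0,0,a2]+R3@[a3,0,d4]+R@[0,0,d6],R
f=least_squares(lambda P:np.concatenate([[*(fk(q,P)[0]-p)] for q,p,_ in L]+[1e-3*(P-[.4,.12,.43,0,.43,.25])]),[.4,.12,.43,0,.43,.25])
P=f.x
QMIN=np.array([-178.18,-50.72,12.68,-81.47,9.98,-165.26]);QMAX=np.array([178.18,133.34,142.11,261.47,163.14,165.26])
def ik(p,R,q0):
    g=lambda q:np.r_[(fk(q,P)[0]-p)*10,0.5*Ro.from_matrix(R.T@fk(q,P)[1]).as_rotvec()*5]
    r=least_squares(g,np.clip(q0,QMIN+1,QMAX-1),bounds=(QMIN+.5,QMAX-.5),x_scale=30.);return r.x,r.cost
if __name__=="__main__":
    print(P.round(4))
    for q,p,R in L: a,B=fk(q,P);print((a-p).round(4),np.abs(B-R).max().round(4))
    y=np.radians(2)
    X=np.array([np.cos(y),np.sin(y),0]);Z=np.array([0,0,1.]);Y=np.cross(Z,X)
    C=np.array([.646,.033,.178])
    for nm,tx in(("x up",Z),("x right",-Y),("x left",Y),("down",-Z)):
        R=np.column_stack([tx,np.cross(X,tx),X])
        for d in(-.017,-.17,):
          for o in((-.057,0),(.057,0),(0,.057),(0,-.057)):
            q,c=ik(C+X*d+Y*o[0]+Z*o[1],R,[0,30,95,180,50,90 if nm=="x up" else(0 if "right" in nm else -90 if nm=="down" else 160)])
            print(nm,d,o,q.round(0),f"{c:.1e}")
E
python3 fk.py
```

```text
[0.1301 0.1175 0.5371 0.1029 0.3508 0.2405]
[-0.  0.  0.] 1.8986
[ 0. -0. -0.] 1.899
[ 0.  0. -0.] 1.8216
x up -0.017 (-0.057, 0) [-22.  40. 119. 154.  71.  99.] 9.1e-28
x up -0.017 (0.057, 0) [ -5.  40. 119. 172.  69.  93.] 6.4e-26
x up -0.017 (0, 0.057) [-14.  31. 118. 161.  60.  99.] 1.9e-30
x up -0.017 (0, -0.057) [-14.  49. 120. 164.  79.  93.] 4.3e-23
x up -0.17 (-0.057, 0) [-37.  42. 142. 140.  91.  88.] 2.4e-02
x up -0.17 (0.057, 0) [ -8.  42. 142. 171.  93.  89.] 1.4e-02
x up -0.17 (0, 0.057) [-24.  28. 142. 153.  80.  95.] 3.8e-03
x up -0.17 (0, -0.057) [-21.  58. 142. 156. 109.  82.] 4.9e-02
x right -0.017 (-0.057, 0) [ -24.   38.  118.  149.   67. -165.] 2.0e-02
x right -0.017 (0.057, 0) [ -10.   37.  118.  161.   63. -165.] 8.9e-02
x right -0.017 (0, 0.057) [ -16.   30.  117.  156.   58. -165.] 1.4e-02
x right -0.017 (0, -0.057) [ -17.   45.  118.  156.   72. -165.] 1.0e-01
x right -0.17 (-0.057, 0) [ -40.   29.  139.  133.   74. -165.] 1.4e-01
x right -0.17 (0.057, 0) [ -15.   29.  140.  157.   73. -165.] 2.2e-01
x right -0.17 (0, 0.057) [ -28.   21.  140.  145.   70. -
[... 409 characters left out ...]
-02
x left -0.17 (0.057, 0) [ -8.  42. 142. 171.  93.  -1.] 1.4e-02
x left -0.17 (0, 0.057) [-24.  28. 142. 153.  80.   5.] 3.8e-03
x left -0.17 (0, -0.057) [-21.  58. 142. 156. 109.  -8.] 4.9e-02
down -0.017 (-0.057, 0) [-22.  40. 119. 154.  71. -81.] 9.5e-28
down -0.017 (0.057, 0) [ -5.  40. 119. 172.  69. -87.] 5.2e-26
down -0.017 (0, 0.057) [-14.  31. 118. 161.  60. -81.] 5.2e-30
down -0.017 (0, -0.057) [-14.  49. 120. 164.  79. -87.] 5.9e-23
down -0.17 (-0.057, 0) [-37.  42. 142. 140.  91. -92.] 2.4e-02
down -0.17 (0.057, 0) [ -8.  42. 142. 171.  93. -91.] 1.4e-02
down -0.17 (0, 0.057) [-24.  28. 142. 153.  80. -85.] 3.8e-03
down -0.17 (0, -0.057) [-21.  58. 142. 156. 109. -98.] 4.9e-02
```

```bash
sed -i 's/rz(q\[5\]-90)/rz(q[5]+90)/' fk.py; cat > plan.py <<'E'
import sys
from fk import *
from rig import readout
def rows(q0,q1,n,pr=True):
    Pp,Rp=fk(q0,P);out=[]
    for k in range(1,n+1):
        p,R=fk(q0+(q1-q0)*k/n,P); d=Rp.T@(p-Pp)*1000;w=np.degrees(Ro.from_matrix(Rp.T@R).as_rotvec())
        out.append(np.r_[d,w]);Pp,Rp=p,R
        if pr: print("1 "+" ".join(f"{v:.1f}" for v in out[-1]),"  |",p.round(3),np.linalg.norm(d).round(1),np.linalg.norm(w).round(2))
    return out
E
python3 - <<'E'
from plan import *
print(P.round(4))
for q,p,R in L: print((fk(q,P)[0]-p).round(4),np.abs(fk(q,P)[1]-R).max().round(4))
q0=np.array(L[-1][0])
y=np.radians(2);X=np.array([np.cos(y),np.sin(y),0]);Z=np.array([0,0,1.]);Y=np.cross(Z,X);C=np.array([.646,.033,.178])
R=np.column_stack([-Y,np.cross(X,-Y),X])
for d in(-.1,-.12):
  q1,c=ik(C+X*d+Z*.03,R,[-15,30,110,160,60,5]);print(q1.round(1),c)
q1,c=ik(C+X*-.11+Z*.03,R,[-15,30,110,160,60,5])
rows(q0,q1,25)
E
```

```text
[0.1301 0.1175 0.5371 0.1029 0.3508 0.2405]
[-0.  0.  0.] 0.0
[ 0. -0. -0.] 0.0
[ 0.  0. -0.] 0.0
[-18.6  34.4 132.5 158.9  77.7   4.7] 5.265033997024493e-27
[-20.1  34.9 136.  157.6  81.5   3.5] 6.793191814726175e-30
1 20.9 -9.7 21.4 3.9 4.2 -1.9   | [ 0.385 -0.162  0.355] 31.4 6.05
1 19.1 -9.2 21.5 3.9 4.3 -1.4   | [ 0.404 -0.139  0.348] 30.1 5.94
1 17.3 -8.6 21.3 3.8 4.3 -1.0   | [ 0.421 -0.116  0.344] 28.7 5.83
1 15.4 -7.9 21.0 3.6 4.4 -0.6   | [ 0.437 -0.094  0.341] 27.2 5.72
1 13.6 -7.1 20.5 3.5 4.4 -0.1   | [ 0.451 -0.073  0.34 ] 25.6 5.63
1 11.8 -6.3 19.7 3.2 4.5 0.3   | [ 0.464 -0.053  0.341] 23.8 5.54
1 10.0 -5.3 18.9 3.0 4.5 0.7   | [ 0.476 -0.035  0.342] 22.0 5.46
1 8.3 -4.3 17.8 2.7 4.5 1.1   | [ 0.487 -0.018  0.344] 20.1 5.38
1 6.6 -3.2 16.6 2.4 4.5 1.4   | [ 0.498 -0.004  0.346] 18.1 5.32
1 5.0 -2.0 15.2 2.1 4.5 1.7   | [0.508 0.009 0.347] 16.1 5.27
1 3.5 -0.7 13.6 1.7 4.5 2.0   | [0.517 0.02  0.349] 14.1 5.23
1 2.2 0.7 12.0 1.3 4.5 2.3   | [0.525 0.029 0.349] 12.2 5.19
1 1.0 2.1 10.2 0.9 4.4 2.5   | [0.533 0.036 0.349] 10.5 5.17
1 -0.0 3.6 8.3 0.5 4.4 2.7   | [0.54  0.041 0.347] 9.1 5.16
1 -0.9 5.1 6.4 0.0 4.3 2.8   | [0.546 0.045 0.343] 8.2 5.16
1 -1.6 6.6 4.4 -0.4 4.3 2.9   | [0.552 0.047 0.338] 8.1 5.17
1 -2.0 8.2 2.4 -0.8 4.2 2.9   | [0.556 0.048 0.33 ] 8.8 5.18
1 -2.3 9.7 0.4 -1.2 4.1 2.9   | [0.56  0.047 0.321] 10.0 5.21
1 -2.3 11.3 -1.6 -1.7 4.1 2.9   | [0.562 0.046 0.309] 11.6 5.24
1 -2.1 12.8 -3.5 -2.1 4.0 2.8   | [0.563 0.045 0.296] 13.4 5.27
1 -1.7 14.2 -5.3 -2.4 3.9 2.6   | [0.561 0.042 0.281] 15.2 5.31
1 -1.1 15.6 -7.0 -2.8 3.9 2.5   | [0.558 0.039 0.265] 17.1 5.36
1 -0.2 16.8 -8.6 -3.1 3.8 2.3   | [0.553 0.036 0.247] 18.9 5.4
1 0.8 18.0 -10.0 -3.4 3.8 2.0   | [0.546 0.033 0.228] 20.6 5.45
1 2.0 19.1 -11.3 -3.6 3.7 1.8   | [0.536 0.029 0.208] 22.3 5.49
```

Emit:
arm_command(rows="1 21 -10 21 3.9 4.2 -1.9;1 19 -9 21 3.9 4.3 -1.4;1 17 -9 21 3.8 4.3 -1;1 15 -8 21 3.6 4.4 -0.6;1 14 -7 20 3.5 4.4 -0.1")

```text
time_s: 1.35
position: [0.4502, -0.0748, 0.3404]
tool_rot: [[0.759, 0.527, 0.383], [0.08, -0.659, 0.748], [0.646, -0.537, -0.543]]
ft_force: [-0.5, -0.6, 0.8]
grip_width: -0.0003
```

Emit:
arm_command(rows="1 12 -6 20 3.2 4.5 0.3;1 10 -5 19 3 4.5 0.7;1 8 -4 18 2.7 4.5 1.1;1 7 -3 16 2.4 4.5 1.4;1 5 -2 15 2.1 4.5 1.7")

```text
time_s: 1.77
position: [0.5076, 0.006, 0.3467]
tool_rot: [[0.633, 0.568, 0.526], [-0.289, -0.457, 0.841], [0.719, -0.684, -0.125]]
ft_force: [0.8, -0.3, 0.7]
grip_width: -0.0003
```

Emit:
arm_command(rows="1 4 -1 13 1.7 4.5 2;1 2 1 12 1.3 4.5 2.3;1 1 2 10 0.9 4.4 2.5;1 0 4 8 0.5 4.4 2.7;1 -1 5 6 0 4.3 2.8")

```text
time_s: 2.18
position: [0.5455, 0.0397, 0.3415]
tool_rot: [[0.512, 0.489, 0.706], [-0.669, -0.289, 0.685], [0.539, -0.823, 0.179]]
ft_force: [0.5, 0.4, 1.3]
grip_width: 0.0
```

Emit:
arm_command(rows="1 -2 7 4 -0.4 4.3 2.9;1 -2 8 2 -0.8 4.2 2.9;1 -2 10 0 -1.2 4.1 2.9;1 -2 11 -2 -1.7 4.1 2.9;1 -2 13 -4 -2.1 4 2.8")

```text
time_s: 2.6
position: [0.56, 0.0376, 0.2935]
tool_rot: [[0.322, 0.29, 0.901], [-0.917, -0.14, 0.373], [0.235, -0.947, 0.221]]
ft_force: [0.8, 0.3, 0.3]
grip_width: 0.0003
```

Emit:
arm_command(rows="1 -2 14 -5 -2.4 3.9 2.6;1 -1 15 -7 -2.8 3.9 2.5;1 0 15 -9 -3.1 3.8 2.3;1 1 15 -10 -3.4 3.8 2;1 2 15 -11 -3.6 3.7 1.8")

```text
time_s: 3.02
position: [0.5318, 0.022, 0.2146]
tool_rot: [[0.032, -0.008, 0.999], [-0.999, -0.002, 0.032], [0.002, -1.0, -0.008]]
ft_force: [0.1, 0.7, 0.2]
grip_width: 0.0
```

```bash
python3 log.py; python3 - <<'E'
from h import *
m=eyes.camera_model("wrist");im=eyes.get_image("wrist");cv2.imwrite("pics/w1.png",im[:,:,::-1]);np.savez("w1.npz",**m)
r=cv2.rotate(im[:,:,::-1],cv2.ROTATE_90_CLOCKWISE);print(m['view'].round(3))
E
```

```text
3.0167 [-20.93  32.85 134.58 156.7   77.96   4.83] [0.5318 0.022  0.2146] [[0.032, -0.008, 0.999], [-0.999, -0.002, 0.032], [0.002, -1.0, -0.008]] [0.1 0.7 0.2] 3.1652768119613224e-05
[[-0.007 -0.001 -1.     0.217]
 [ 0.301 -0.954 -0.001 -0.17 ]
 [-0.954 -0.301  0.007  0.374]
 [ 0.     0.     0.     1.   ]]
```

View pics/w1.png

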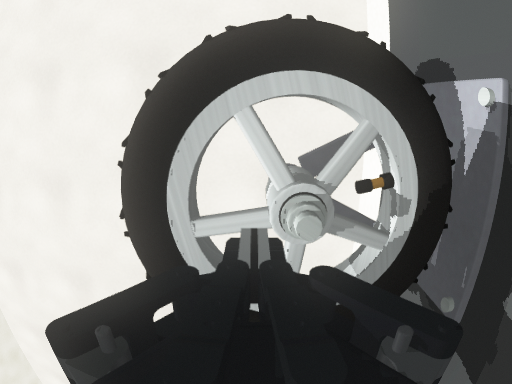

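The wrist view is rotated (image right = down, image up = robot's right). The nut end is at about (307,226), the valve cap at (363,186) with its brass stem at (378,183), and the spokes are at (260,148), (348,150), (360,230) and (230,222). The valve hangs low, slightly to the robot's right.

```bash
python3 - <<'E'
from h import *
m=dict(np.load("w1.npz"))
y=np.radians(2);X=np.array([np.cos(y),np.sin(y),0]);Y=np.array([-np.sin(y),np.cos(y),0])
C=np.array([.646,.033,.178])
im=cv2.imread("pics/w1.png");hsv=cv2.cvtColor(im,cv2.COLOR_BGR2HSV)
br=((hsv[...,0]>8)&(hsv[...,0]<30)&(hsv[...,1]>110)&(hsv[...,2]>60)).astype(np.uint8)
n,l,st,c=cv2.connectedComponentsWithStats(br);i=1+np.argmax(st[1:,4]);print("brass",c[i],st[i])
print("nut end",onplane(m,(307,226),C-.06*X,X,True))
# rim inner edge (front, x=-18) and rim outer? use light/dark transition along rays to fit
nutc=onplane(m,(307,226),C-.06*X,X,True)
for it in range(2):
    for uv,d,t in(((363,186),0,"cap"),(tuple(c[i]),0,"brass"),((247,122),-.012,"sp1"),((366,133),-.012,"sp2"),((382,241),-.012,"sp3"),((200,227),-.012,"sp4")):
        p=onplane(m,uv,C+d*X,X,True)-C; a=np.degrees(np.arctan2(-p@Y,p[2]));print(t,"r",np.hypot(p@Y,p[2]).round(4),"cw angle",a.round(1))
    C=nutc+.06*X; print("C",C)
E
```

```text
brass [377.51851852 182.37962963] [371 177  13  12 108]
nut end [0.58609182 0.02932331 0.17847277]
cap r 0.0617 cw angle 167.2
brass r 0.076 cw angle 167.1
sp1 r 0.0779 cw angle 58.8
sp2 r 0.0816 cw angle 132.1
sp3 r 0.0876 cw angle -156.9
sp4 r 0.0821 cw angle -13.1
C [0.64605527 0.03141728 0.17847277]
cap r 0.0619 cw angle 168.8
brass r 0.0761 cw angle 168.3
sp1 r 0.0763 cw angle 58.5
sp2 r 0.0807 cw angle 133.1
sp3 r 0.0887 cw angle -156.1
sp4 r 0.082 cw angle -14.3
C [0.64605527 0.03141728 0.17847277]
```

```bash
cat > go.py <<'E'
import sys;from h import *
y=np.radians(2);X=np.array([np.cos(y),np.sin(y),0]);Y=np.array([-np.sin(y),np.cos(y),0]);Z=np.array([0,0,1.])
C=np.array([.646,.032,.178])
def pos(d,a,r=.057): a=np.radians(a);return C+d*X+r*(-np.sin(a)*Y+np.cos(a)*Z)
def where(s):
    p=s['position']-C;return "depth %.4f a %.1f r %.4f"%(p@X,np.degrees(np.arctan2(-p@Y,p[2])),np.hypot(p@Y,p[2]))
if __name__=="__main__":
    s=readout.observe();print(s['time_s'],where(s),s['ft_force'].round(1))
    p,R=s['position'],s['tool_rot']
    for k in range(1,len(sys.argv),2):
        t=pos(float(sys.argv[k]),float(sys.argv[k+1]));print(sys.argv[k:k+2],(R.T@(t-p)*1000).round(1));p=t
E
python3 go.py -.09 96 -.02 96 $(for a in 90 84 78 72 66 60 54 48 42 36 30 24 18 12 6 0 -6 -12 -18 -24 -30 -36 -42 -48 -54 -60 -66 -72 -78 -84; do echo -.02 $a; done)
```

```text
3.0667 depth -0.1163 a 8.2 r 0.0354 [-2.3  0.9  1. ]
['-.09', '96'] [51.5 40.5 27.2]
['-.02', '96'] [-0.4 -1.1 70. ]
['-.02', '90'] [ 0.3 -6.  -0.1]
['-.02', '84'] [-0.3 -6.  -0.1]
['-.02', '78'] [-0.9 -5.9 -0.1]
['-.02', '72'] [-1.6 -5.8 -0.1]
['-.02', '66'] [-2.1 -5.6 -0.1]
['-.02', '60'] [-2.7 -5.3 -0.1]
['-.02', '54'] [-3.3 -5.  -0.1]
['-.02', '48'] [-3.8 -4.6 -0.1]
['-.02', '42'] [-4.2 -4.2 -0.1]
['-.02', '36'] [-4.6 -3.7 -0.1]
['-.02', '30'] [-5.  -3.2 -0.1]
['-.02', '24'] [-5.3 -2.7 -0.1]
['-.02', '18'] [-5.6 -2.1 -0.1]
['-.02', '12'] [-5.8 -1.5 -0.1]
['-.02', '6'] [-5.9 -0.9 -0. ]
['-.02', '0'] [-6.  -0.3 -0. ]
['-.02', '-6'] [-6.   0.3 -0. ]
['-.02', '-12'] [-5.9  0.9 -0. ]
['-.02', '-18'] [-5.8  1.6 -0. ]
['-.02', '-24'] [-5.6  2.1  0. ]
['-.02', '-30'] [-5.3  2.7  0. ]
['-.02', '-36'] [-5.   3.3  0. ]
['-.02', '-42'] [-4.6  3.8  0. ]
['-.02', '-48'] [-4.2  4.2  0. ]
['-.02', '-54'] [-3.7  4.6  0.1]
['-.02', '-60'] [-3.2  5.   0.1]
['-.02', '-66'] [-2.7  5.3  0.1]
['-.02', '-72'] [-2.1  5.6  0.1]
['-.02', '-78'] [-1.5  5.8  0.1]
['-.02', '-84'] [-0.9  5.9  0.1]
```

Emit:
arm_command(rows="1 26 20 9 0 0 0;1 26 20 9 0 0 0;1 0 0 9 0 0 0;1 0 0 0 0 0 0")

```text
time_s: 3.4
position: [0.5624, -0.0307, 0.1753]
tool_rot: [[0.034, -0.003, 0.999], [-0.999, -0.004, 0.034], [0.004, -1.0, -0.003]]
ft_force: [-0.9, -0.4, -0.3]
grip_width: 0.0004
```

```bash
python3 go.py -.02 96; python3 - <<'E'
from h import *
im=eyes.get_image("wrist");cv2.imwrite("pics/w2.png",im[:,:,::-1])
E
```

```text
3.4 depth -0.0858 a 92.6 r 0.0598 [-0.9 -0.4 -0.3]
['-.02', '96'] [-3.1  3.1 65.8]
```

View pics/w2.png

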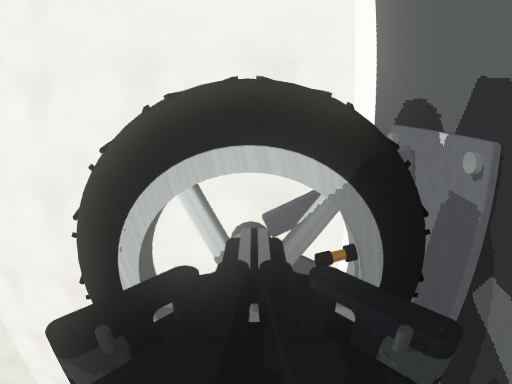

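The fingertips at (255,235) lie between the two spokes at (205,210) and (310,220). The valve at (335,256) is in the next gap, so I can go in.

Emit:
arm_command(rows="1 -3 3 12 0 0 0;1 0 0 14 0 0 0;1 0 0 14 0 0 0;1 0 0 14 0 0 0;1 0 0 12 0 0 0")

```text
time_s: 3.87
position: [0.6269, -0.0221, 0.1739]
tool_rot: [[0.038, -0.002, 0.999], [-0.999, -0.005, 0.038], [0.005, -1.0, -0.002]]
ft_force: [0.9, 0.2, -0.3]
grip_width: -0.0003
```

Emit:
arm_command(rows="1 0 -6 0 0 0 0;1 0 -6 0 0 0 0;1 -1 -6 0 0 0 0;1 -1.5 -6 0 0 0 0;1 -2 -5.5 0 0 0 0")

```text
time_s: 4.28
position: [0.6259, -0.0188, 0.2024]
tool_rot: [[0.035, -0.006, 0.999], [-0.999, -0.003, 0.035], [0.003, -1.0, -0.006]]
ft_force: [-1.3, -0.5, -5.6]
grip_width: -0.0
```

```bash
python3 go.py -.02 60; python3 - <<'E'
from h import *
im=eyes.get_image("wrist");cv2.imwrite("pics/w3.png",im[:,:,::-1])
E
```

```text
4.2833 depth -0.0219 a 64.1 r 0.0557 [-1.3 -0.5 -5.6]
['-.02', '60'] [-0.7 -4.2  1.9]
```

View pics/w3.png

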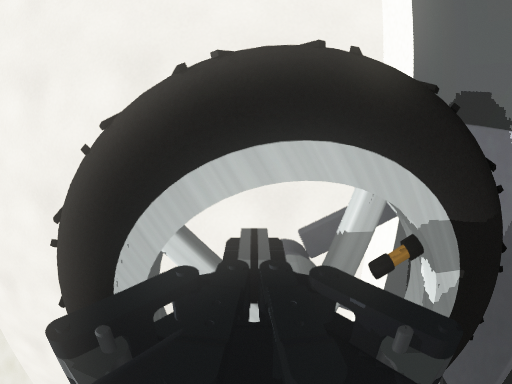

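Contact is about 5.6 N and the wheel is turning, with the valve coming up on the right at (397,258). I'll continue the arc.

Emit:
arm_command(rows="1 -1.5 -5.5 0.5 0 0 0;1 -3 -5 0.5 0 0 0;1 -3.5 -5 0 0 0 0;1 -4 -4.5 0 0 0 0;1 -4 -4 0 0 0 0")

```text
time_s: 4.75
position: [0.6273, -0.0026, 0.2268]
tool_rot: [[0.035, -0.003, 0.999], [-0.999, -0.004, 0.035], [0.004, -1.0, -0.003]]
ft_force: [1.0, -3.0, -3.8]
grip_width: -0.0001
```

Emit:
arm_command(rows="1 -4.5 -4 0 0 0 0;1 -5 -3 0 0 0 0;1 -5 -3 0 0 0 0;1 -5.5 -2 0 0 0 0;1 -6 -1.5 0 0 0 0")

```text
time_s: 5.17
position: [0.6263, 0.0234, 0.24]
tool_rot: [[0.034, -0.003, 0.999], [-0.999, -0.004, 0.034], [0.003, -1.0, -0.003]]
ft_force: [0.5, -5.8, -2.5]
grip_width: -0.0
```

```bash
python3 go.py -.02 0 -.02 -6; python3 - <<'E'
from h import *
im=eyes.get_image("wrist");cv2.imwrite("pics/w4.png",im[:,:,::-1])
E
```

```text
5.1667 depth -0.0200 a 7.2 r 0.0625 [ 0.5 -5.8 -2.5]
['-.02', '0'] [-7.9  5.   0. ]
['-.02', '-6'] [-6.   0.3 -0. ]
```

View pics/w4.png

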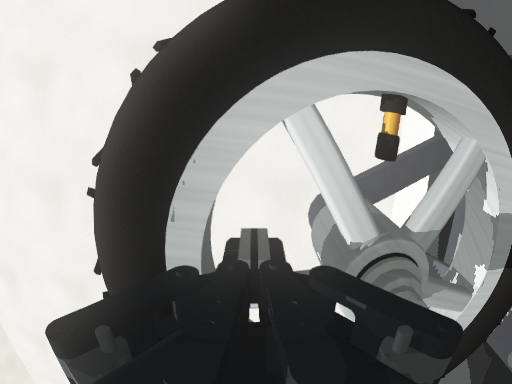

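The valve now points to the robot's right (image (390,130)), about 90° done. I'll continue over the top, easing the radius back in.

Emit:
arm_command(rows="1 -6 1 0 0 0 0;1 -6 1 0 0 0 0;1 -6 2 0 0 0 0;1 -6 2 0 0 0 0;1 -6 3 0 0 0 0")

```text
time_s: 5.63
position: [0.6255, 0.0529, 0.2314]
tool_rot: [[0.034, -0.001, 0.999], [-0.999, -0.003, 0.034], [0.003, -1.0, -0.001]]
ft_force: [-0.7, -6.2, 1.3]
grip_width: -0.0002
```

```bash
python3 go.py -.02 -26 -.02 -32 -.02 -38 -.02 -44 -.02 -50
```

```text
5.6333 depth -0.0198 a -22.0 r 0.0576 [-0.7 -6.2  1.3]
['-.02', '-26'] [-3.4  2.2 -0.2]
['-.02', '-32'] [-5.2  2.9 -0. ]
['-.02', '-38'] [-4.9  3.4 -0. ]
['-.02', '-44'] [-4.5  3.9 -0. ]
['-.02', '-50'] [-4.1  4.3 -0. ]
```

Emit:
arm_command(rows="1 -4 2 0 0 0 0;1 -5 3 0 0 0 0;1 -5 3.5 0 0 0 0;1 -4.5 4 0 0 0 0;1 -4 4.5 0 0 0 0")

```text
time_s: 6.05
position: [0.6247, 0.0756, 0.2148]
tool_rot: [[0.035, 0.001, 0.999], [-0.999, -0.004, 0.035], [0.004, -1.0, 0.001]]
ft_force: [-0.5, -4.4, 3.3]
grip_width: 0.0001
```

Emit:
arm_command(rows="1 -4 4.5 0 0 0 0;1 -3.5 5 0 0 0 0;1 -3 5 0 0 0 0;1 0 0 0 0 0 0")

```text
time_s: 6.38
position: [0.6238, 0.087, 0.1977]
tool_rot: [[0.037, -0.006, 0.999], [-0.999, -0.004, 0.037], [0.004, -1.0, -0.006]]
ft_force: [0.6, 0.3, 0.8]
grip_width: 0.0
```

```bash
python3 go.py -.02 -74 -.02 -80; python3 - <<'E'
from go import *
m=eyes.camera_model("wrist");im=eyes.get_image("wrist");cv2.imwrite("pics/w5.png",im[:,:,::-1])
bgr=im[:,:,::-1].copy();hsv=cv2.cvtColor(bgr,cv2.COLOR_BGR2HSV)
br=((hsv[...,0]>8)&(hsv[...,0]<30)&(hsv[...,1]>110)&(hsv[...,2]>60)).astype(np.uint8)
n,l,st,c=cv2.connectedComponentsWithStats(br)
for i in range(1,n):
    if st[i,4]>20:
        p=onplane(m,c[i],C,X,True)-C;print(st[i],c[i],"valve a",np.degrees(np.arctan2(-p@Y,p[2])).round(2),"r",np.hypot(p@Y,p[2]).round(4))
E
```

```text
6.3833 depth -0.0203 a -70.6 r 0.0592 [0.6 0.3 0.8]
['-.02', '-74'] [1.  4.  0.3]
['-.02', '-80'] [-1.4  5.8  0. ]
[138  89  24  20 346] [148.52312139  98.07803468] valve a 15.64 r 0.0744
```

View pics/w5.png

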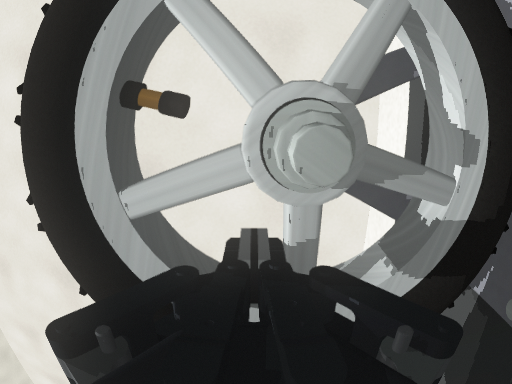

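Valve at about +15.6° (image (148,98)), so about 15° is left. I'll go 13° first and then re-measure.

Emit:
arm_command(rows="1 -0.5 4 0 0 0 0;1 -1 4 0 0 0 0;1 -0.5 4 0 0 0 0;1 0 2 0 0 0 0;1 0 0 0 0 0 0")

```text
time_s: 6.85
position: [0.6239, 0.088, 0.1847]
tool_rot: [[0.036, -0.004, 0.999], [-0.999, -0.004, 0.036], [0.004, -1.0, -0.004]]
ft_force: [0.9, -0.4, 2.9]
grip_width: 0.0002
```

```bash
cat > val.py <<'E'
from go import *
m=eyes.camera_model("wrist");s=readout.observe();im=eyes.get_image("wrist");cv2.imwrite("pics/last.png",im[:,:,::-1]);np.savez("last.npz",**m)
print(s['time_s'],where(s),s['ft_force'].round(1))
hsv=cv2.cvtColor(im[:,:,::-1].copy(),cv2.COLOR_BGR2HSV)
br=((hsv[...,0]>8)&(hsv[...,0]<30)&(hsv[...,1]>110)&(hsv[...,2]>60)).astype(np.uint8)
n,l,st,c=cv2.connectedComponentsWithStats(br)
for i in range(1,n):
    if st[i,4]>20:
        p=onplane(m,c[i],C,X,True)-C;print(st[i],c[i],"valve a",np.degrees(np.arctan2(-p@Y,p[2])).round(2),"r",np.hypot(p@Y,p[2]).round(4))
E
python3 val.py
```

```text
6.85 depth -0.0201 a -83.2 r 0.0571 [ 0.9 -0.4  2.9]
[111 127  21  17 312] [120.95512821 134.73076923] valve a 0.99 r 0.0751
```

Emit:
arm_command(rows="1 0 -4 0 0 0 0;1 0 -4 0 0 0 0;1 0 0 -20 0 0 0;1 0 0 -30 0 0 0;1 0 0 -30 0 0 0")

```text
time_s: 7.32
position: [0.5428, 0.0856, 0.1939]
tool_rot: [[0.036, -0.003, 0.999], [-0.999, -0.004, 0.036], [0.004, -1.0, -0.003]]
ft_force: [-0.2, -0.4, -1.8]
grip_width: 0.0001
```

Emit:
arm_command(rows="1 0 -15 -10 0 0 0;1 0 0 0 0 0 0;1 0 0 0 0 0 0")

```text
time_s: 7.57
position: [0.5341, 0.0849, 0.2088]
tool_rot: [[0.035, -0.003, 0.999], [-0.999, -0.004, 0.035], [0.004, -1.0, -0.003]]
ft_force: [0.1, -0.6, 0.3]
grip_width: -0.0002
```

```bash
python3 val.py; python3 - <<'E'
import cv2
cv2.imwrite("pics/w6.png",cv2.resize(cv2.imread("pics/last.png"),(800,600),interpolation=cv2.INTER_CUBIC))
E
```

```text
7.5667 depth -0.1100 a -61.5 r 0.0646 [ 0.1 -0.6  0.3]
[192 119  14  10 125] [198.56  124.016] valve a 0.89 r 0.0739
```

View pics/w6.png

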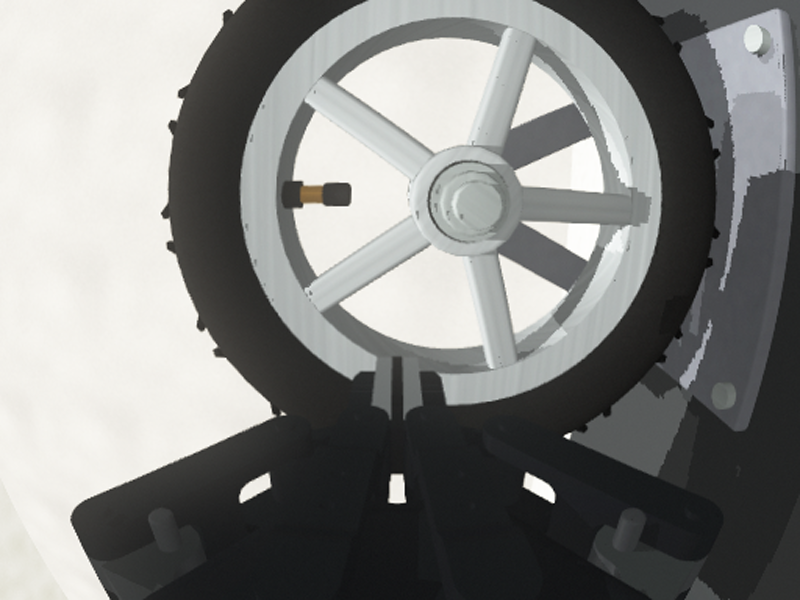

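```bash
python3 - <<'E'
from go import *
from scipy.optimize import least_squares
m=dict(np.load("last.npz"));im=cv2.imread("pics/last.png");g=cv2.cvtColor(im,cv2.COLOR_BGR2GRAY).astype(float)
g=cv2.GaussianBlur(g,(3,3),0)
# rim/tyre edge: outward scan from hub centre, last strong bright->dark step
c0=np.array([298,124.]);E=[]
for a in np.radians(np.arange(0,360,3)):
    d=np.array([np.cos(a),np.sin(a)]);r=np.arange(118,160,.5);q=c0+r[:,None]*d
    if (q<1).any() or q[:,1].max()>382 or q[:,1].max()>235: continue
    v=cv2.remap(g.astype(np.float32),q[:,0].astype(np.float32)[None],q[:,1].astype(np.float32)[None],1)[0]
    k=np.argmin(v[6:]-v[:-6]);
    if v[k+6]-v[k]<-60:E.append(onplane(m,q[k+3],C-.018*X,X,True)-C)
E=np.array(E);u=-E@Y;w=E[:,2]
f=least_squares(lambda p:np.hypot(u-p[0],w-p[1])-p[2],[0,0,.1],loss='soft_l1',f_scale=.001);print(len(E),"rim circle centre(right,up),R",f.x.round(4),"res",np.median(np.abs(f.fun)).round(4))
n=onplane(m,(305.9,129.3),C-.06*X,X,True)-C;print("nut right,up",(-n@Y).round(4),n[2].round(4))
for nm,c in(("rim",f.x[:2]),("nut",[-n@Y,n[2]])):
    for uv,d,t,ex in(((198.56,124.0),0,"valve",0),((318,92),-.011,"s36",36),((315,295),-.011,"s324",-36),((520,40),-.011,"s108",108),((503,355),-.011,"s252",-108),((636,206),-.011,"s180",180)):
        uv=np.array(uv)/(1.5625 if t!="valve" else 1)
        p=onplane(m,uv,C+d*X,X,True)-C;a=np.degrees(np.arctan2(-p@Y-c[0],p[2]-c[1]));print(nm,t,((a-ex+180)%360-180).round(2),np.hypot(-p@Y-c[0],p[2]-c[1]).round(4))
E
```

```text
62 rim circle centre(right,up),R [-0.0004 -0.0007  0.1065] res 0.0001
nut right,up 0.0007 -0.0006
rim valve 1.2 0.0746
rim s36 1.11 0.0859
rim s324 1.85 0.0867
rim s108 1.83 0.0859
rim s252 0.37 0.0853
rim s180 -0.33 0.095
nut valve 0.37 0.0744
nut s36 0.58 0.0851
nut s324 1.21 0.0872
nut s108 2.17 0.0849
nut s252 0.49 0.0863
nut s180 0.33 0.0952
```

The valve reads +0.4° to +1.2° and the spokes average about +1° (rim fit and nut centre). The gripper is well clear, so I'm handing in.

```bash
python3 val.py; python3 -c "
from rig import env;print(env.close_job())"
```

```text
7.6167 depth -0.1095 a -61.7 r 0.0645 [ 0.9  0.  -1.1]
[192 120  14  10 121] [198.23966942 123.99173554] valve a 0.98 r 0.0738
the job is handed in; nothing more can be done
None
```

The valve now stands about 1° clockwise of straight above the axle, and I handed the job in at 7.6 s with the gripper clear of the wheel. I put the closed fingertips through an empty gap and pushed one spoke about 167° anticlockwise in a single stroke. The push read about 5–7 N.

- **Final angle:** after I withdrew, the valve read between +0.4° and +1.2°, depending on whether I took the centre from the nut or from a circle fitted to the rim. The spoke ends scattered from −0.3° to +2.2°, averaging about +1°. I did not correct that last degree, because it is about the size of the measuring error.
- **Standing still:** the last two pictures, taken after I let go, gave 0.89° and 0.98°, so the wheel was not moving.
- **Clear of everything:** the fingertips were about 75 mm in front of the wheel's face at hand-in. I saw no sign of contact with tyre, rim or valve in the pictures I viewed.
- **Not checked:** I took no final overview picture of the pump, spanner, bottle and slide box. The arm's path kept well away from them, and the force readings showed no contact other than the spoke.

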